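Filtered-light check of the sample jars

ROBOT

A 6-joint arm with a two-finger parallel gripper is mounted at the origin on the work surface. World frame = base frame: x ahead of the robot, y to its left, z up, the work surface at z = 0. Lengths are in m, angles in rad, forces in N, time in s.
With the tool pointing down it reaches from about 0.375 to 0.9 m from the base axis. Payload 3.1 kg.
Tool frame: the origin (TCP) lies at the very end of the fingers, on their centre line; the grasp point (between the pads) lies 19 mm behind it; x points along the fingers, z is the direction in which the jaws open and shut, and the axes are right-handed (so a half turn about x gives the same grasp; the last joint's range is limited). The gripper opens to 85 mm and grips with 20 to 120 N. Pads are 22 mm wide; open, the fingers measure 114 mm over their backs; the gripper's body (76 mm by 85 mm) begins 54 mm behind the grasp point. The pads swing forward as they close: fully open they stand 13 mm farther back than shut.
Start: joints at [-1.325, 0.527, 1.433, -0, 1.181, -0.178], TCP at [0.258, -0.569, 0.231] pointing down, gripper open.
Joint ranges: [-3.08, 3.08], [-0.75, 2.2], [0.22, 2.44], [-1.43, 4.57], [0, 2.65], [-2.85, 2.85]. Speed limits (rad/s): [2.79, 2.79, 3.14, 3.14, 3.14, 3.14].

INTERFACE

Orientations are given as a unit quaternion [x, y, z, w].
In Python, from station import manip, viewer, job gives the robot as it stands.
- The arm moves only by the tool move_arm, never from a script. Its argument "deltas" is one flat list of numbers, 7 for each row, row after row: the finger opening in mm, from 0 to 85.4, then the shift along the tool's x, y, z in mm, then the turn, a rotation vector about the tool's x, y, z in degrees. In form: [jaw, tx, ty, tz, rx, ry, rz, jaw, tx, ty, tz, rx, ry, rz, ...]. A call has 1 to 10 rows; each row shifts and turns the commanded pose from where the row before left it, along the tool's axes as they then stand; what a row does not reach is not made up. A row lasts 1/10 s, in which the tool goes at most 50 mm and 8.59 degrees, less where a joint would pass 70% of its speed; a pose out of reach is approached as far as the arm can. A call is refused whole if a number of a shift passes 50 or a number of a turn 8.59, either way. A call with a gripper value outside its range is refused whole. The fingers move at their own pace and stop on an object; "force" is the grip in N (left out, the last holds). Time passes only in rows, so rows that do not move let the fingers close. It gives the time, the measured TCP pose, the force and the opening at its end, in the units of the state.
- manip.sense(): the state, without advancing time (a new reading comes with each control period).
- viewer.snapshot(name): name is "scene" or "top"; returns a dict with "image" (384x512x3 uint8, red, green, blue), "depth" (384x512 float32, m along the optical axis (not along the pixel's ray), 0 where there is no reading), "fovy" (degrees; the focal length in pixels is half the picture's height over the tangent of half this angle, whatever the lens; pixels are square), "cx", "cy" (the principal point, pixels), "R" (3x3) and "t" (3): a world point X has camera coordinates R X + t. Camera axes: x right, y down, z forward; pixel columns grow to the right and rows downward; lengths in m; the calibration is good to about 2 mm. A picture is of the moment at which its call begins.
- job.sign_off(): hands the job in, once; it reports no verdict.
The state is a dict: "t": time; "q": joint angles; "qd": joint speeds; "tau": joint torques, N m; "tcp_pos": TCP position; "tool_rot": TCP orientation; "force": force on the tool from outside, world axes, zero at the start; "ft_torque": the same for the moment, N m; "finger_gap": opening from 0.0 (shut) to 1.0 (fully open).
Only numpy, scipy, OpenCV 4.12 (cv2) and the standard library are available. Lean on these libraries where they do the work, as an engineer would, in place of code of your own. Each camera call takes 0.05 s, during which the arm holds its last target.

TASK

Stand the two sample jars from the bench on the two empty round spots of the lamp station's shelf, so that all three jars stand in a neat row, the middle one staying on its spot. Then lift the filter paddle by its stem out of its stand, lower it through the narrow slot in the lamp housing's top and finish while still holding it there, upright and hanging free, not pressed against the housing, its round glass centred behind the square window. Leave the white bottle, the dishes and the flask where they are.

Things in the scene. Friction and masses are not known exactly. Their poses are not given: they have to be found in the camera images.
- station: the fixed lamp station: grey base plate 220 (x) x 210 (y, from -125 to +85) x 12 mm; on it at y +50 mm the lamp housing, a white box 110 (x) x 60 (y) mm with a dark top 120 mm above the bench; its -y face has a square window (40 x 40 mm) looking at the shelf, which is the open -y part of the plate, 12 mm above the bench. Origin on the bench, centred in x; z up
- spot0 (a point): centre of the flush dark round spot (52 mm diameter) at the shelf's -x end, on the shelf top; 60 mm from the middle spot; empty at the start. Axes as the station
- spot1 (a point): centre of the middle dark spot, on the shelf top (12 mm above the bench, station x 0, y -90 mm); jar_mid stands on it
- spot2 (a point): centre of the dark spot at the shelf's +x end, 60 mm from the middle spot; empty at the start
- slot_mouth (a point): centre of the slot's mouth in the housing's top face, 120 mm above the bench. Vertical slot, long side along the station's x: 49 (x) x 10 (y) mm, with a 4 mm 45-degree chamfer round the mouth, 12 mm thick in all; 2 mm play for the paddle's thickness. Below it the housing is hollow (98 x 48 mm inside) down to 12 mm above the bench: a paddle let go drops too deep
- window_axis (a point): the point straight below the slot's centre where the window's axis crosses it: 82 mm above the bench, 38 mm below the slot mouth; the middle of the paddle's glass belongs here
- filter: the filter paddle, aluminium, one flat piece 8 mm thick (y), 115 mm tall, about 120 g: a blade 46 mm wide (x) from 0 to 60 mm, above it a stem 24 mm wide from 60 to 115 mm, gripped across its thickness; same both ways round. Starts upright in the stand. Origin: centre of its lower edge; x along the width, y across the thickness, z up
- filter_glass (a point): middle of the paddle's round glass (32 mm diameter), 30 mm above the paddle's lower edge; held 70 mm further up the stem, the gripper stays clear of the housing's top
- stand: the paddle's stand, fixed: black block 90 (x) x 50 (y) x 35 mm with a groove along x (50 x 10.6 mm, floor 10 mm above the bench, 25 mm deep) in which the paddle stands; lift it straight up. Origin: centre of its underside
- jar_mid: closed glass sample jar with white screw cap, 44 mm diameter, 85 mm tall, upright, about 150 g, identical to the other jars; origin at the centre of its underside, z up; starts on the middle spot and stays there
- jar_a: closed glass sample jar with white screw cap, 44 mm diameter, 85 mm tall, upright, about 150 g, identical to the other jars; origin at the centre of its underside, z up; starts on the bench
- jar_b: closed glass sample jar with white screw cap, 44 mm diameter, 85 mm tall, upright, about 150 g, identical to the other jars; origin at the centre of its underside, z up; starts on the bench
- bottle: bystander: white plastic bottle with a white cap and a paper label, 56 mm diameter, 95 mm tall, on the bench near the jars; origin at the centre of its underside
- dishes: bystander: stack of three culture dishes, 90 mm diameter, 42 mm tall; origin at the centre of its underside
- flask: bystander: small conical glass flask, 80 mm diameter at the foot, 90 mm tall; origin at the centre of its underside
Mind the look-alikes: they are no part of the job. What is shaped like the jar_a but blue is not meant. Leave any purple look-alike of the jar_mid alone.

How it is judged:
By the outcome, as a careful person would: the job done as asked, in the order asked, and still so for the second after the job is handed in, while the arm keeps its last pose, push and grip.
It also fails if it takes over 72 s, if anything falls off the work surface, if the arm or the gripper's body presses on something with over 40 N, if the wrist force passes 120 N, or if a joint passes its speed limit or range.

## Working session

There is one attempt and no reset: what is moved stays moved. The work goes in short steps, Python scripts to look and compute and a tool call to move; the robot and the scene stay as the last step left them, time stands still between calls to the robot, and variables do not carry over. Pictures are saved under pics/ and viewed, and the job is handed in when it is done.

Besides the shell and the picture viewer there is one more tool, called by a JSON object that holds its "fn" and its "kwargs", one argument or row to a line. move_arm: Moves the arm, as the interface text tells. Its arguments: {"type":"object","properties":{"deltas":{"type":"array"},"force":{"type":"number"}},"required":["deltas"]}

```bash
ls; mkdir -p pics; python3 - <<'E'
from station import manip, viewer, job
import cv2,numpy as np
for n in("scene","top"):
    s=viewer.snapshot(n); cv2.imwrite(f"pics/{n}0.png",cv2.resize(s["image"][:,:,::-1],(800,600),interpolation=cv2.INTER_CUBIC))
    np.savez(f"{n}0.npz",**s); print(n,s["fovy"],s["cx"],s["cy"],s["R"],s["t"])
print(manip.sense())
E
```

```text
pics
scene 46.368624563777495 254.45744089384618 193.08151741194246 [[-0.83110252  0.55588052  0.01629262]
 [ 0.28195554  0.44644504 -0.84922782]
 [-0.47934297 -0.70120159 -0.52777519]] [ 0.44772244 -0.05879754  1.45720476]
top 54.4110782873048 257.78657585423815 191.74263925795975 [[ 0.01775699 -0.99973671 -0.01453266]
 [-0.99897848 -0.01713571 -0.04181333]
 [ 0.04155329  0.0152603  -0.99901974]] [0.03298431 0.55394047 0.98395396]
{'t': 0.1, 'q': array([-1.32454176e+00,  5.28360197e-01,  1.43374809e+00,  2.98991695e-05,
        1.18138972e+00, -1.78518050e-01]), 'qd': array([-0.00105678, -0.00236552, -0.00414319, -0.0001558 , -0.00086255,
        0.00133997]), 'tau': array([-8.45381851e-05, -4.43304527e+01, -1.78587377e+01, -1.18114808e-04,
        3.89904308e-03,  1.95861247e-05]), 'tcp_pos': array([ 0.25744074, -0.56883247,  0.23044775]), 'tool_rot': array([ 0.38383903,  0.594645  , -0.38290487,  0.59367396]), 'force': array([-0.98813395,  0.49273849,  0.26900104]), 'ft_torque': array([-0.00471557,  0.00667657, -0.01175194]), 'finger_gap': 0.9991755936125908}
```

View pics/scene0.png

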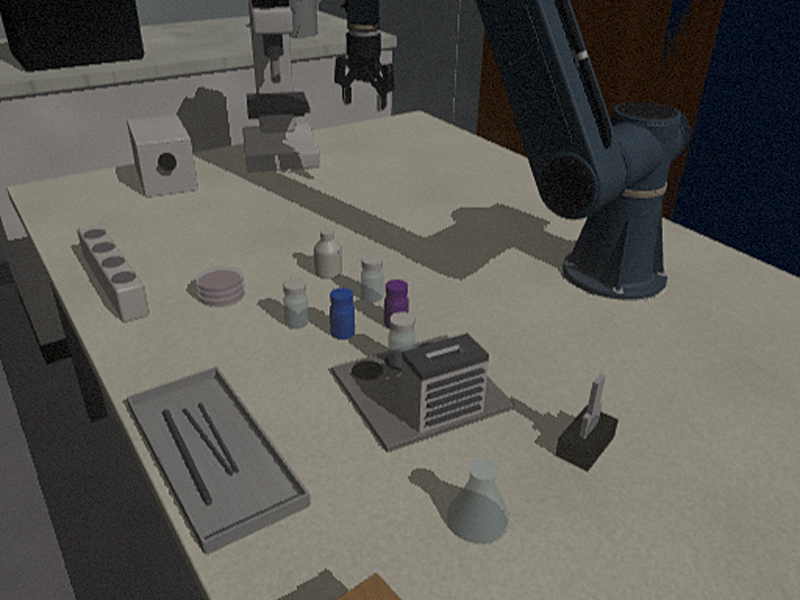

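View pics/top0.png

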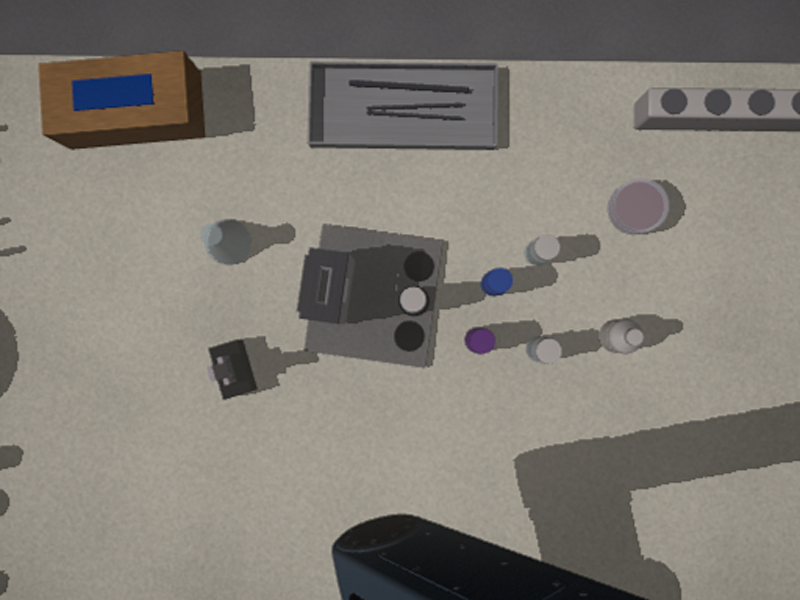

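The top view shows these candidates: white-capped jars at (546,249) and (546,349), which I take as jar_a and jar_b; jar_mid on its spot at (413,299); blue look-alike (497,281); purple look-alike (480,340); white bottle with a narrow cap (627,336). I'll check the choice in a close crop.

```bash
cat > h.py <<'E'
import numpy as np,cv2
def cam(s):
    f=s["image"].shape[0]/2/np.tan(np.radians(float(s["fovy"]))/2); return f,float(s["cx"]),float(s["cy"]),s["R"],s["t"]
def onplane(s,u,v,z):
    f,cx,cy,R,t=cam(s); d=R.T@np.array([(u-cx)/f,(v-cy)/f,1]); C=-R.T@t
    return C+d*(z-C[2])/d[2]
def proj(s,X):
    f,cx,cy,R,t=cam(s); c=R@np.array(X)+t; return cx+f*c[0]/c[2],cy+f*c[1]/c[2]
def cloud(s):
    f,cx,cy,R,t=cam(s); d=s["depth"]; v,u=np.mgrid[:d.shape[0],:d.shape[1]]
    P=np.stack([(u-cx)/f*d,(v-cy)/f*d,d],-1); W=(P-t)@R; W[d==0]=np.nan; return W
def crop(s,name,u0,u1,v0,v1,k):
    c=s["image"][v0:v1,u0:u1,::-1]; c=cv2.convertScaleAbs(c,alpha=1.5)
    cv2.imwrite(name,cv2.resize(c,None,fx=k,fy=k,interpolation=cv2.INTER_CUBIC))
E
python3 - <<'E'
from h import *
s=dict(np.load("top0.npz"))
crop(s,"pics/c1.png",180,280,135,240,5.5)
crop(s,"pics/c2.png",280,440,120,240,5)
crop(s,"pics/c3.png",120,220,200,270,8)
q=dict(np.load("scene0.npz"))
crop(q,"pics/c4.png",170,290,140,250,5)
W=cloud(s)
for n,u,v in[("a",349,159),("b",349,223),("mid",264,191),("bottle",405,216),("house",208,175),("plate",232,155),("bench",300,250)]: print(n,W[v,u].round(4))
E
```

```text
a [ 0.6347 -0.1818  0.0872]
b [ 0.4774 -0.1834  0.0855]
mid [0.5519 0.0262 0.0958]
bottle [ 0.4971 -0.3166  0.0943]
house [0.5958 0.1766 0.0123]
plate [0.6504 0.1133 0.0136]
bench [ 3.997e-01 -7.290e-02  1.000e-04]
```

View pics/c1.png

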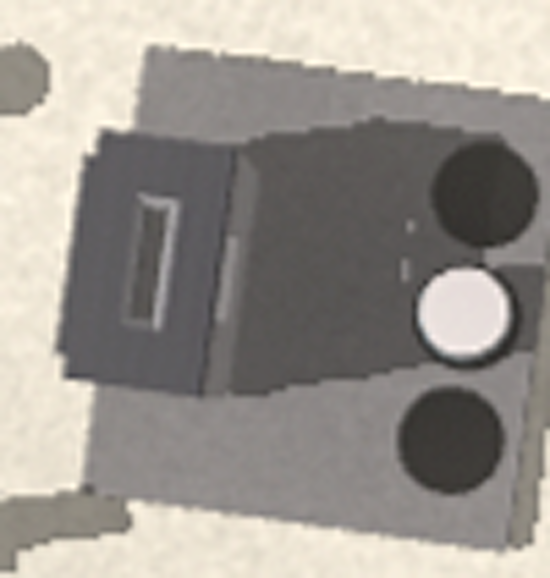

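View pics/c2.png

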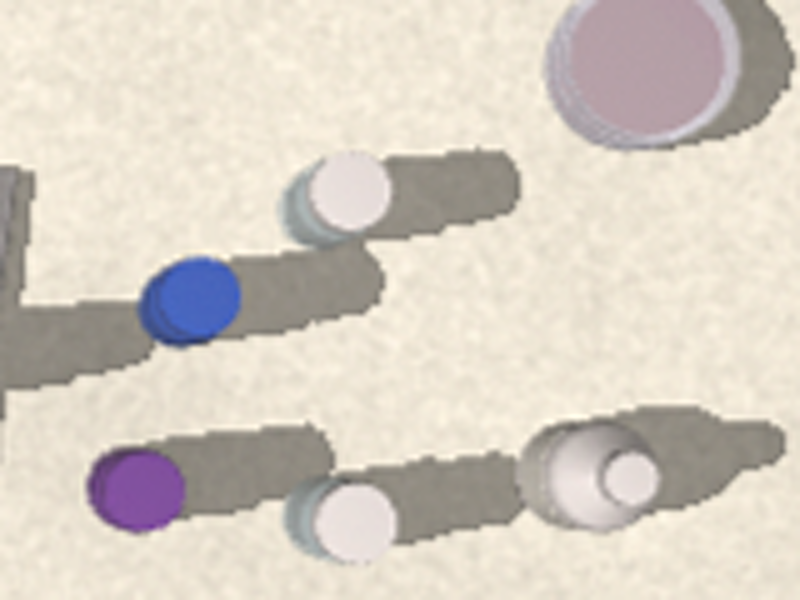

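View pics/c3.png

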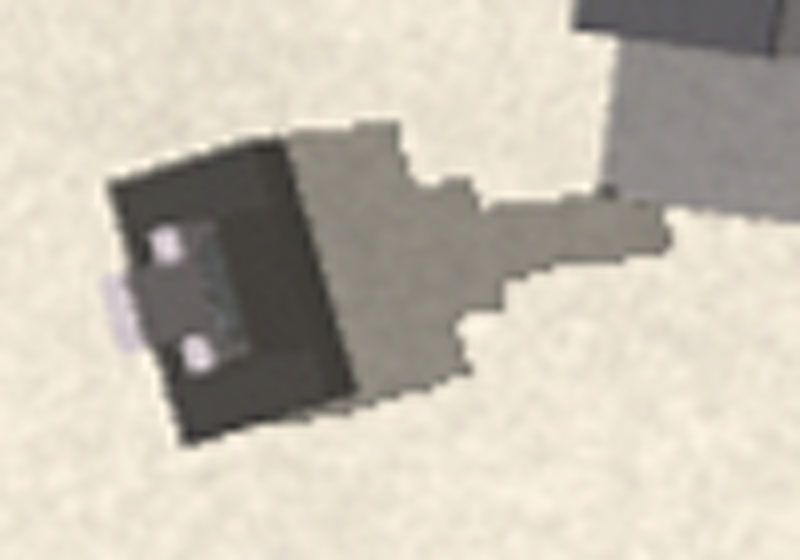

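View pics/c4.png

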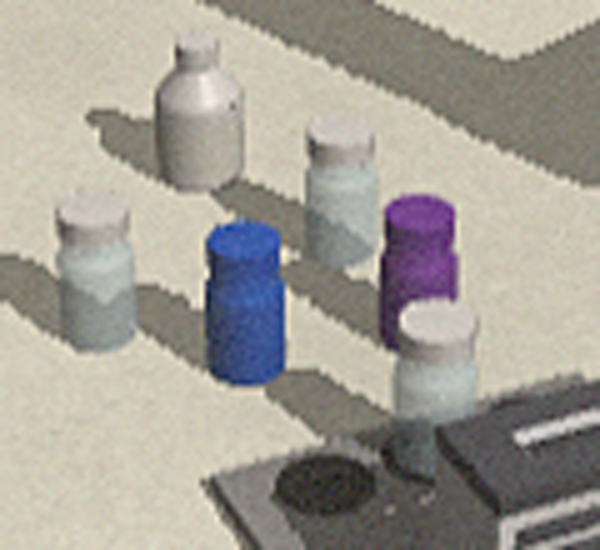

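```bash
python3 - <<'E'
from h import *
s=dict(np.load("top0.npz")); W=cloud(s)
pt=lambda x,y,k,u0,v0,z: onplane(s,(x+.5)/k-.5+u0,(y+.5)/k-.5+v0,z)[:2]
print("jar a",pt(350,190,5,280,120,.085),"b",pt(356,523,5,280,120,.085),"mid",pt(463,312,5.5,180,135,.097))
s0=pt(485,194,5.5,180,135,.012);s2=pt(450,440,5.5,180,135,.012);print("spots",s0,s2,np.linalg.norm(s0-s2))
c=np.array([pt(x,y,5.5,180,135,.12) for x,y in[(143,195),(182,201),(160,330),(122,325)]]);print("slot",c,c.mean(0))
# depth caps
def disc(c,zlo,zhi,r=.035):
    m=(W[...,2]>zlo)&(W[...,2]<zhi)&(np.hypot(W[...,0]-c[0],W[...,1]-c[1])<r)
    P=W[m]; (x,y),rr=cv2.minEnclosingCircle((P[:,:2]*1000).astype(np.float32)); return x,y,rr,P.mean(0).round(4),m.sum()
for n,c0,z in[("a",(.634,-.182),.08),("b",(.477,-.183),.08),("mid",(.552,.026),.092)]: print(n,disc(c0,z,z+.012))
# housing top & stand top
def rect(lo,hi,x0,x1,y0,y1):
    m=(W[...,2]>lo)&(W[...,2]<hi)&(W[...,0]>x0)&(W[...,0]<x1)&(W[...,1]>y0)&(W[...,1]<y1)
    P=W[m]; return cv2.minAreaRect((P[:,:2]*1000).astype(np.float32)),P[:,2].mean(),m.sum()
print("house",rect(.115,.126,.45,.7,.1,.25))
print("stand",rect(.03,.04,.35,.55,.2,.4))
print("stem",rect(.119,.132,.35,.55,.2,.4))
print("blade",rect(.064,.076,.35,.55,.2,.4))
m=(W[...,2]>.06)&(W[...,0]>.35)&(W[...,0]<.55)&(W[...,1]>.2)&(W[...,1]<.4)
vv,uu=np.nonzero(m)
print(np.c_[uu,vv,(W[m]*1000).round(0)].astype(int).tolist())
E
```

```text
jar a [ 0.63853992 -0.18379261] b [ 0.47450141 -0.18795792] mid [0.55102318 0.02677589]
spots [0.61221369 0.01701141] [0.49265458 0.03193625] 0.12048705389037154
slot [[0.59846833 0.16649243]
 [0.59613402 0.14947877]
 [0.5399928  0.15773734]
 [0.54187333 0.17426791]] [0.56911712 0.16199411]
a (639.0324096679688, -183.58609008789062, 19.76568031311035, array([ 0.6387, -0.1834,  0.0853]), np.int64(209))
b (475.0877380371094, -187.205078125, 19.925737380981445, array([ 0.475 , -0.1871,  0.0856]), np.int64(211))
mid (551.9881591796875, 26.603137969970703, 19.803918838500977, array([0.5521, 0.0269, 0.0975]), np.int64(206))
house (((569.7796630859375, 163.61373901367188), (60.73055648803711, 109.8422622680664), 83.03829193115234), np.float64(0.12046122024131872), np.int64(1085))
stand (((432.29901123046875, 329.4546813964844), (89.84889221191406, 51.631500244140625), 17.93929672241211), np.float64(0.03579611323802108), np.int64(515))
stem (((433.2358093261719, 329.6123352050781), (23.766977310180664, 8.977396011352539), 17.687471389770508), np.float64(0.12526282802361116), np.int64(46))
bl
[... 4249 characters left out ...]
2, 425, 323, 128], [138, 242, 425, 322, 123], [139, 242, 424, 323, 113], [141, 242, 421, 328, 82], [142, 242, 420, 329, 71], [143, 242, 420, 327, 71], [144, 242, 420, 324, 71], [145, 242, 420, 322, 72], [146, 242, 420, 321, 67], [147, 242, 419, 320, 61], [134, 243, 423, 330, 127], [135, 243, 422, 329, 124], [136, 243, 423, 326, 127], [137, 243, 423, 323, 127], [143, 243, 417, 327, 71], [144, 243, 417, 325, 70], [145, 243, 418, 322, 71], [146, 243, 417, 321, 66], [147, 243, 417, 320, 61], [143, 244, 415, 328, 68], [144, 244, 415, 324, 72], [145, 244, 415, 321, 73], [146, 244, 415, 320, 69], [143, 245, 413, 326, 72], [144, 245, 412, 325, 70], [145, 245, 413, 322, 71], [146, 245, 413, 319, 73]]
```

The close crops confirm the choice: the clear jars at (546,249) and (546,349) of the top view have wide white caps. The blue and purple ones are look-alikes, and the bottle has a narrow cap. Next I work out the targets and the tool deltas.

```bash
cat > plan.py <<'E'
from h import *
from scipy.spatial.transform import Rotation as Ro
from station import manip
def go(x,y,z,jawdeg,show=True):
    "deltas mm in current tool axes, plus rotation vector deg, to tool-down pose w/ jaw along jawdeg (mod 180)"
    s=manip.sense(); R=Ro.from_quat(s["tool_rot"]); best=None
    for k in(0,180):
        a=np.radians(jawdeg+k); zt=np.array([np.cos(a),np.sin(a),0]); xt=np.array([0,0,-1.]); T=Ro.from_matrix(np.c_[xt,np.cross(zt,xt),zt])
        rv=np.degrees((R.inv()*T).as_rotvec())
        if best is None or np.linalg.norm(rv)<np.linalg.norm(best): best=rv
    d=R.inv().apply(np.array([x,y,z])-s["tcp_pos"])*1000
    if show: print("d tool mm",d.round(1),"rot",best.round(2),"| tcp",(s["tcp_pos"]*1000).round(1),"jawdir",np.degrees(np.arctan2(*R.as_matrix()[[1,0],2])).round(2),"q",s["q"].round(2),"t",round(s["t"],2),"F",s["force"].round(1),"gap",round(s["finger_gap"],3))
    return d,best
E
python3 - <<'E'
from plan import *
go(.4751,-.1871,.2,82.9)
print(Ro.from_quat(manip.sense()["tool_rot"]).as_matrix().round(3))
E
```

```text
d tool mm [  31.1  355.6 -258.1] rot [ 3.144e+01 -1.100e-01  1.000e-02] | tcp [ 257.4 -568.8  230.4] jawdir -65.66 q [-1.32  0.53  1.43  0.    1.18 -0.18] t 0.1 F [-1.   0.5  0.3] gap 0.999
[[-0.     0.911  0.412]
 [ 0.002  0.412 -0.911]
 [-1.     0.    -0.002]]
```

{"fn": "move_arm", "kwargs": {
  "deltas": [85,3,35.5,-26,0,0,0,85,3,35.5,-26,0,0,0,85,3,35.5,-26,0,0,0,85,3,35.5,-26,0,0,0,85,3,35.5,-26,0,0,0,85,3,35.5,-26,0,0,0,85,3,35.5,-26,0,0,0,85,3,35.5,-26,0,0,0,85,3,35.5,-26,0,0,0,85,3,35.5,-26,0,0,0],
  "force": 40
}}

```text
t: 1.1
tcp_pos: [0.4743, -0.1845, 0.201]
tool_rot: [0.383, 0.594, -0.383, 0.594]
force: [0.5, -1.3, -0.2]
finger_gap: 0.995
```

{"fn": "move_arm", "kwargs": {
  "deltas": [85,0,0,0,7.9,0,0,85,0,0,0,7.9,0,0,85,0,0,0,7.9,0,0,85,0,0,0,7.7,0,0,85,0,0,0,0,0,0,85,0,0,0,0,0,0]
}}

```text
t: 1.7
tcp_pos: [0.4737, -0.1861, 0.2011]
tool_rot: [-0.529, -0.469, 0.529, -0.469]
force: [0.5, 0.1, 0.6]
finger_gap: 0.998
```

```bash
python3 - <<'E'
from plan import *
go(.4751,-.1871,.026,82.9)
E
```

```text
d tool mm [175.1   1.5   0.9] rot [ 0.2  -0.01  0.03] | tcp [ 473.7 -186.1  201.1] jawdir -96.9 q [-0.59  0.41  1.75 -0.    0.97  1.1 ] t 1.7 F [0.5 0.1 0.6] gap 0.998
```

{"fn": "move_arm", "kwargs": {
  "deltas": [85,25,1.5,1,0,0,0,85,25,0,0,0,0,0,85,25,0,0,0,0,0,85,25,0,0,0,0,0,85,25,0,0,0,0,0,85,20,0,0,0,0,0,85,20,0,0,0,0,0,85,10,0,0,0,0,0,85,0,0,0,0,0,0,85,0,0,0,0,0,0]
}}

```text
t: 2.7
tcp_pos: [0.4755, -0.1876, 0.0266]
tool_rot: [0.53, 0.468, -0.53, 0.469]
force: [0.6, 0.2, 1.2]
finger_gap: 0.998
```

{"fn": "move_arm", "kwargs": {
  "deltas": [30,0,0,0,0,0,0,30,0,0,0,0,0,0,30,0,0,0,0,0,0,30,0,0,0,0,0,0,30,0,0,0,0,0,0,30,0,0,0,0,0,0,30,0,0,0,0,0,0,30,0,0,0,0,0,0]
}}

```text
t: 3.5
tcp_pos: [0.4757, -0.1877, 0.0272]
tool_rot: [0.53, 0.468, -0.53, 0.469]
force: [0.1, -0.3, 5.9]
finger_gap: 0.498
```

```bash
python3 - <<'E'
from plan import *
go(.4751,-.1871,.026,82.9)
from station import viewer
s=viewer.snapshot("scene"); np.savez("s1.npz",**s); crop(s,"pics/g1.png",150,310,100,250,4)
E
```

```text
d tool mm [ 1.2 -0.7 -0.6] rot [ 0.05  0.05 -0.08] | tcp [ 475.7 -187.7   27.2] jawdir -97.05 q [-0.59  0.72  1.86 -0.    0.56  1.1 ] t 3.5 F [ 0.1 -0.3  5.9] gap 0.498
```

View pics/g1.png

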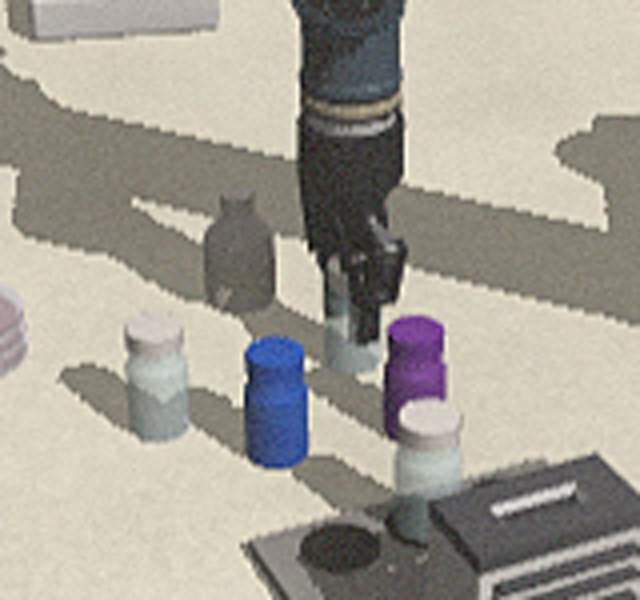

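```bash
python3 - <<'E'
from h import *
s=dict(np.load("top0.npz")); g=s["image"].max(2).astype(np.uint8)
for k,thr in((1,45),(1,50),(1,55),(1,60)):
    m=(g<thr).astype(np.uint8)
    n,l,st,ce=cv2.connectedComponentsWithStats(m)
    for i in range(1,n):
        x,y=ce[i]
        if st[i,4]>150 and st[i,4]<700 and 240<x<290 and 150<y<235:
            print(thr,ce[i].round(2),st[i],onplane(s,*ce[i],.012).round(4))
print(g[170:172,255:280],g[215,255:270])
W=cloud(s)
E
```

```text
45 [267.5  170.07] [259 161  18  19 271] [0.6116 0.0177 0.012 ]
45 [261.58 214.62] [253 206  18  18 260] [0.4926 0.0315 0.012 ]
50 [267.47 170.03] [258 161  20  19 282] [0.6118 0.0178 0.012 ]
50 [261.57 214.71] [253 206  18  19 272] [0.4923 0.0315 0.012 ]
55 [267.38 170.07] [258 161  20  19 297] [0.6117 0.0181 0.012 ]
55 [261.54 214.69] [253 206  18  19 277] [0.4924 0.0316 0.012 ]
60 [267.26 170.07] [258 160  20  21 312] [0.6116 0.0184 0.012 ]
60 [243.09 190.01] [223 171  53  36 560] [0.5572 0.0819 0.012 ]
60 [261.59 214.7 ] [253 206  19  19 286] [0.4924 0.0314 0.012 ]
[[62 63 63 47 36 36 37 37 38 37 38 38 39 38 40 42 41 42 42 41 42 42 46 88
  95]
 [62 63 64 51 38 36 37 37 37 37 37 38 37 38 40 42 41 41 42 41 42 42 47 88
  96]] [40 40 40 40 40 41 41 41 41 40 41 40 41 41 41]
```

{"fn": "move_arm", "kwargs": {
  "deltas": [30,-10,0,0,0,0,0,30,-20,0,0,0,0,0,30,-25,0,0,0,0,0,30,-25,0,0,0,0,0,30,-25,0,0,0,0,0,30,-20,0,0,0,0,0,30,-10,0,0,0,0,0,30,0,0,0,0,0,0]
}}

```text
t: 4.35
tcp_pos: [0.4758, -0.1877, 0.1627]
tool_rot: [0.53, 0.467, -0.53, 0.469]
force: [0.5, -0.5, -2.1]
finger_gap: 0.499
```

```bash
python3 - <<'E'
from plan import *
go(.4931,.0325,.15,83.1)
E
```

```text
d tool mm [  12.4   -9.9 -220.7] rot [-0.15  0.08 -0.15] | tcp [ 475.8 -187.7  162.7] jawdir -97.05 q [-0.59  0.48  1.79  0.    0.88  1.1 ] t 4.35 F [ 0.5 -0.5 -2.1] gap 0.499
```

{"fn": "move_arm", "kwargs": {
  "deltas": [30,0,-1,-10,0,0,0,30,0,-1,-20,0,0,0,30,0,-1,-28,0,0,0,30,0,-1,-34,0,0,0,30,0,-1,-34,0,0,0,30,0,-1,-34,0,0,0,30,0,-1,-28,0,0,0,30,0,-1,-20,0,0,0,30,0,-1,-10,0,0,0,30,0,-1,-2.7,0,0,0]
}}

```text
t: 5.35
tcp_pos: [0.4915, 0.0342, 0.1603]
tool_rot: [-0.529, -0.469, 0.53, -0.468]
force: [1.0, -0.5, -1.5]
finger_gap: 0.5
```

{"fn": "move_arm", "kwargs": {
  "deltas": [30,20,0,0,0,0,0,30,25,0,0,0,0,0,30,25,0,0,0,0,0,30,20,0,0,0,0,0,30,10,0,0,0,0,0,30,0,0,0,0,0,0,30,0,0,0,0,0,0]
}}

```text
t: 6.05
tcp_pos: [0.4927, 0.0324, 0.0615]
tool_rot: [0.53, 0.468, -0.53, 0.468]
force: [0.2, -0.2, -1.4]
finger_gap: 0.496
```

```bash
python3 - <<'E'
from plan import *
go(.4931,.0325,.0395,83.1)
E
```

```text
d tool mm [22.   0.3 -0.1] rot [-0.19  0.   -0.01] | tcp [492.7  32.4  61.5] jawdir -97.09 q [-0.16  0.64  1.89 -0.    0.61  1.53] t 6.05 F [ 0.2 -0.2 -1.4] gap 0.496
```

{"fn": "move_arm", "kwargs": {
  "deltas": [30,8,0,0,0,0,0,30,7,0,0,0,0,0,30,4,0,0,0,0,0,30,2,0,0,0,0,0,30,1,0,0,0,0,0,30,0,0,0,0,0,0]
}}

```text
t: 6.65
tcp_pos: [0.4925, 0.0329, 0.0394]
tool_rot: [0.53, 0.468, -0.53, 0.468]
force: [0.1, -1.1, -1.0]
finger_gap: 0.5
```

{"fn": "move_arm", "kwargs": {
  "deltas": [30,0.5,0,0,0,0,0,30,0.5,0,0,0,0,0,30,0,0,0,0,0,0]
}}

```text
t: 6.95
tcp_pos: [0.4926, 0.0329, 0.0392]
tool_rot: [0.53, 0.468, -0.53, 0.469]
force: [-1.5, 0.1, 6.7]
finger_gap: 0.499
```

{"fn": "move_arm", "kwargs": {
  "deltas": [60,0,0,0,0,0,0,75,0,0,0,0,0,0,80,0,0,0,0,0,0,80,0,0,0,0,0,0,80,0,0,0,0,0,0]
}}

```text
t: 7.45
tcp_pos: [0.4925, 0.0328, 0.0382]
tool_rot: [-0.53, -0.468, 0.53, -0.468]
force: [0.1, 0.6, 0.5]
finger_gap: 0.937
```

{"fn": "move_arm", "kwargs": {
  "deltas": [80,-10,0,0,0,0,0,80,-25,0,0,0,0,0,80,-35,0,0,0,0,0,80,-35,0,0,0,0,0,80,-35,0,0,0,0,0,80,-20,0,0,0,0,0,80,0,0,0,0,0,0]
}}

```text
t: 8.15
tcp_pos: [0.4945, 0.0327, 0.2019]
tool_rot: [0.532, 0.466, -0.528, 0.47]
force: [0.6, -0.6, 0.1]
finger_gap: 0.935
```

```bash
python3 - <<'E'
from plan import *
go(.639,-.1835,.2,83.1)
E
```

```text
d tool mm [  3.4 169.9 196.8] rot [-0.15  0.02 -0.46] | tcp [494.5  32.7 201.9] jawdir -97.05 q [-0.16  0.39  1.79  0.    0.95  1.53] t 8.15 F [ 0.6 -0.6  0.1] gap 0.935
```

{"fn": "move_arm", "kwargs": {
  "deltas": [80,0,10,12,0,0,0,80,0,19,22,0,0,0,80,0,25,29,0,0,0,80,0,25,29,0,0,0,80,0,25,29,0,0,0,80,0,25,29,0,0,0,80,0,23,26,0,0,0,80,0,14,16,0,0,0,80,0,4,5,0,0,0,80,0,0,0,0,0,0]
}}

```text
t: 9.15
tcp_pos: [0.6362, -0.1845, 0.1962]
tool_rot: [-0.53, -0.469, 0.531, -0.467]
force: [-0.4, 0.1, 0.1]
finger_gap: 0.933
```

```bash
python3 - <<'E'
from plan import *
from station import viewer
go(.639,-.1835,.027,83.1)
s=viewer.snapshot("top"); np.savez("t2.npz",**s); crop(s,"pics/t2.png",180,400,100,250,3.6)
W=cloud(s)
def disc(c,zlo,zhi,r=.035):
    m=(W[...,2]>zlo)&(W[...,2]<zhi)&(np.hypot(W[...,0]-c[0],W[...,1]-c[1])<r)
    P=W[m]; (x,y),rr=cv2.minEnclosingCircle((P[:,:2]*1000).astype(np.float32)); return round(x,1),round(y,1),round(rr,1),P.mean(0).round(4),m.sum()
for n,c0,z in[("0",(.4925,.0315),.092),("mid",(.552,.026),.092)]: print(n,disc(c0,z,z+.012))
E
```

```text
d tool mm [169.2   3.1  -1.2] rot [-0.25 -0.06  0.18] | tcp [ 636.2 -184.5  196.2] jawdir -97.15 q [-0.45  0.62  1.36  0.    1.16  1.24] t 9.15 F [-0.4  0.1  0.1] gap 0.933
0 (491.9, 33.3, 19.7, array([0.4921, 0.0336, 0.0976]), np.int64(209))
mid (552.0, 26.6, 19.8, array([0.5521, 0.0269, 0.0974]), np.int64(207))
```

View pics/t2.png

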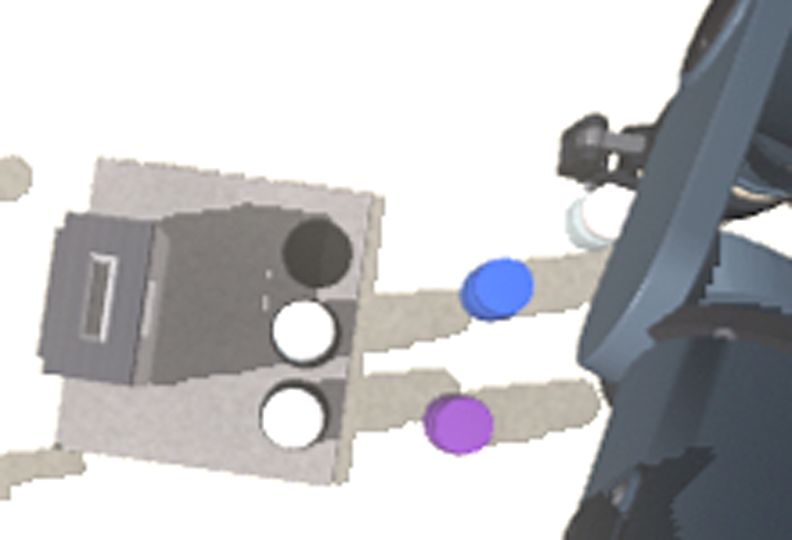

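Jar_b stands on spot0, 60.2 mm from jar_mid and in line with it: the caps are at (293,418) and (304,332). Spot2 at (317,253) is still empty. Jar_a is next.

{"fn": "move_arm", "kwargs": {
  "deltas": [85,20,3,-1,0,0,0,85,25,0,0,0,0,0,85,25,0,0,0,0,0,85,25,0,0,0,0,0,85,25,0,0,0,0,0,85,25,0,0,0,0,0,85,15,0,0,0,0,0,85,8,0,0,0,0,0,85,0,0,0,0,0,0,85,0,0,0,0,0,0]
}}

```text
t: 10.2
tcp_pos: [0.6406, -0.1829, 0.0312]
tool_rot: [0.53, 0.468, -0.53, 0.469]
force: [1.1, 0.0, 1.0]
finger_gap: 0.997
```

{"fn": "move_arm", "kwargs": {
  "deltas": [30,0,0,0,0,0,0,30,0,0,0,0,0,0,30,0,0,0,0,0,0,30,0,0,0,0,0,0,30,0,0,0,0,0,0,30,0,0,0,0,0,0,30,0,0,0,0,0,0,30,0,0,0,0,0,0]
}}

```text
t: 11.0
tcp_pos: [0.6407, -0.1835, 0.0315]
tool_rot: [0.53, 0.468, -0.53, 0.469]
force: [-0.3, -0.6, 5.4]
finger_gap: 0.497
```

{"fn": "move_arm", "kwargs": {
  "deltas": [30,-10,0,0,0,0,0,30,-20,0,0,0,0,0,30,-25,0,0,0,0,0,30,-25,0,0,0,0,0,30,-25,0,0,0,0,0,30,-20,0,0,0,0,0,30,-10,0,0,0,0,0,30,0,0,0,0,0,0]
}}

```text
t: 11.8
tcp_pos: [0.6407, -0.1831, 0.1668]
tool_rot: [0.53, 0.467, -0.529, 0.469]
force: [1.0, -0.3, -2.3]
finger_gap: 0.499
```

```bash
python3 - <<'E'
from plan import *
go(.6125,.0194,.15,83.3)
E
```

```text
d tool mm [  16.5  -52.9 -197.5] rot [-0.36  0.04 -0.15] | tcp [ 640.7 -183.1  166.8] jawdir -97.06 q [-0.45  0.65  1.38  0.    1.1   1.25] t 11.8 F [ 1.  -0.3 -2.3] gap 0.499
```

{"fn": "move_arm", "kwargs": {
  "deltas": [30,0,-3,-10,0,0,0,30,0,-5,-20,0,0,0,30,0,-7,-27,0,0,0,30,0,-8,-30,0,0,0,30,0,-8,-30,0,0,0,30,0,-8,-30,0,0,0,30,0,-7,-27,0,0,0,30,0,-4,-16,0,0,0,30,0,-1.7,-7.5,0,0,0,30,0,0,0,0,0,0]
}}

```text
t: 12.8
tcp_pos: [0.6126, 0.0206, 0.1649]
tool_rot: [-0.529, -0.469, 0.53, -0.469]
force: [0.4, -0.6, -1.4]
finger_gap: 0.501
```

{"fn": "move_arm", "kwargs": {
  "deltas": [30,20,0,0,0,0,0,30,25,0,0,0,0,0,30,25,0,0,0,0,0,30,20,0,0,0,0,0,30,10,0,0,0,0,0,30,0,0,0,0,0,0,30,0,0,0,0,0,0]
}}

```text
t: 13.5
tcp_pos: [0.6138, 0.0187, 0.0658]
tool_rot: [0.53, 0.468, -0.53, 0.468]
force: [-0.2, -0.3, -1.3]
finger_gap: 0.498
```

```bash
python3 - <<'E'
from plan import *
go(.6137,.0193,.0435,83.3)
E
```

```text
d tool mm [22.3 -0.2 -0.6] rot [-0.41  0.01 -0.07] | tcp [613.8  18.7  65.8] jawdir -97.11 q [-0.15  0.73  1.58 -0.    0.83  1.54] t 13.5 F [-0.2 -0.3 -1.3] gap 0.498
```

{"fn": "move_arm", "kwargs": {
  "deltas": [30,8,0,-0.5,0,0,0,30,7,0,0,0,0,0,30,3.5,0,0,0,0,0,30,2,0,0,0,0,0,30,1,0,0,0,0,0,30,0.5,0,0,0,0,0,30,0,0,0,0,0,0]
}}

```text
t: 14.2
tcp_pos: [0.6131, 0.02, 0.0436]
tool_rot: [0.53, 0.468, -0.53, 0.468]
force: [-0.0, 0.0, -0.7]
finger_gap: 0.501
```

{"fn": "move_arm", "kwargs": {
  "deltas": [30,0.5,0,0,0,0,0,30,0.5,0,0,0,0,0,30,0,0,0,0,0,0]
}}

```text
t: 14.5
tcp_pos: [0.6132, 0.02, 0.0435]
tool_rot: [0.53, 0.468, -0.53, 0.468]
force: [-2.1, -0.6, 6.8]
finger_gap: 0.499
```

Contact, so I release it and retreat.

{"fn": "move_arm", "kwargs": {
  "deltas": [60,0,0,0,0,0,0,75,0,0,0,0,0,0,80,0,0,0,0,0,0,80,0,0,0,0,0,0,80,0,0,0,0,0,0]
}}

```text
t: 15.0
tcp_pos: [0.6131, 0.0199, 0.0422]
tool_rot: [-0.53, -0.468, 0.53, -0.468]
force: [0.5, -0.8, 0.3]
finger_gap: 0.935
```

{"fn": "move_arm", "kwargs": {
  "deltas": [80,-10,0,0,0,0,0,80,-25,0,0,0,0,0,80,-35,0,0,0,0,0,80,-35,0,0,0,0,0,80,-35,0,0,0,0,0,80,-35,0,0,0,0,0,80,-10,0,0,0,0,0,80,0,0,0,0,0,0]
}}

```text
t: 15.8
tcp_pos: [0.6142, 0.0198, 0.2298]
tool_rot: [0.531, 0.467, -0.529, 0.47]
force: [0.4, -0.6, 0.4]
finger_gap: 0.939
```

```bash
python3 - <<'E'
from plan import *
go(.433,.3295,.22,107.7)
E
```

```text
d tool mm [   8.7 -217.9 -285.1] rot [-24.76   0.07  -0.28] | tcp [614.2  19.8 229.8] jawdir -97.06 q [-0.15  0.51  1.47  0.    1.16  1.54] t 15.8 F [ 0.4 -0.6  0.4] gap 0.939
```

{"fn": "move_arm", "kwargs": {
  "deltas": [85,0,-9,-12,0,0,0,85,0,-20,-26,0,0,0,85,0,-29,-38,0,0,0,85,0,-30,-39,0,0,0,85,0,-30,-39,0,0,0,85,0,-30,-39,0,0,0,85,0,-29,-38,0,0,0,85,0,-20,-26,0,0,0,85,0,-15,-20,0,0,0,85,0,-6,-8,0,0,0]
}}

```text
t: 16.8
tcp_pos: [0.428, 0.3311, 0.2252]
tool_rot: [-0.527, -0.47, 0.531, -0.468]
force: [0.3, -0.5, -0.1]
finger_gap: 0.998
```

{"fn": "move_arm", "kwargs": {
  "deltas": [85,0,0,0,-6,0,0,85,0,0,0,-7,0,0,85,0,0,0,-7,0,0,85,0,0,0,-4.8,0,0,85,0,0,0,0,0,0,85,0,0,0,0,0,0]
}}

```text
t: 17.4
tcp_pos: [0.4313, 0.3289, 0.2263]
tool_rot: [0.417, 0.571, -0.418, 0.57]
force: [0.6, 0.3, -0.3]
finger_gap: 0.994
```

```bash
python3 - <<'E'
from plan import *
from station import viewer
go(.4332,.3295,.091,107.7)
s=viewer.snapshot("top"); np.savez("t3.npz",**s); crop(s,"pics/t3.png",110,310,120,270,4)
W=cloud(s)
def disc(c,zlo,zhi,r=.03):
    m=(W[...,2]>zlo)&(W[...,2]<zhi)&(np.hypot(W[...,0]-c[0],W[...,1]-c[1])<r)
    P=W[m]; (x,y),rr=cv2.minEnclosingCircle((P[:,:2]*1000).astype(np.float32)); return round(x,1),round(y,1),round(rr,1),P.mean(0).round(4),m.sum()
for n,c0,z in[("0",(.4925,.0315),.092),("mid",(.552,.026),.092),("2",(.612,.02),.092)]: print(n,disc(c0,z,z+.012))
E
```

```text
d tool mm [135.3   2.3  -0. ] rot [-0.1   0.02  0.13] | tcp [431.3 328.9 226.3] jawdir -72.4 q [ 0.45  0.42  1.64 -0.    1.08  1.71] t 17.4 F [ 0.6  0.3 -0.3] gap 0.994
0 (491.9, 33.2, 19.7, array([0.4919, 0.0335, 0.0977]), np.int64(210))
mid (552.0, 26.6, 19.8, array([0.552 , 0.027 , 0.0974]), np.int64(207))
2 (611.4, 20.2, 19.7, array([0.6113, 0.0205, 0.0976]), np.int64(204))
```

View pics/t3.png

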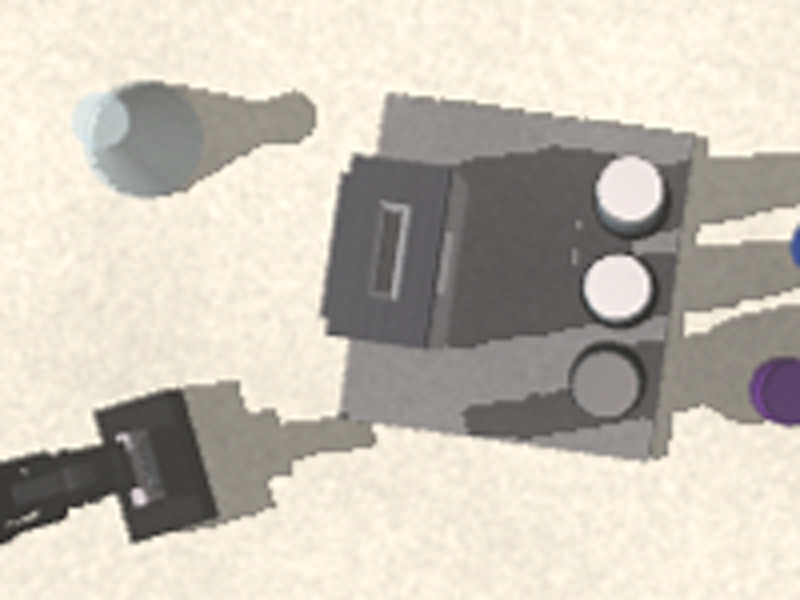

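The three jars are in a straight row 60 mm apart: (606,383), (617,289), (629,189). Next is the paddle stem.

{"fn": "move_arm", "kwargs": {
  "deltas": [85,15,2.2,0,0,0,0,85,22,0,0,0,0,0,85,22,0,0,0,0,0,85,22,0,0,0,0,0,85,22,0,0,0,0,0,70,16,0,0,0,0,0,50,10,0,0,0,0,0,40,6,0,0,0,0,0,40,0,0,0,0,0,0,40,0,0,0,0,0,0]
}}

```text
t: 18.45
tcp_pos: [0.4343, 0.3305, 0.0928]
tool_rot: [0.417, 0.571, -0.417, 0.571]
force: [0.1, 0.2, -0.5]
finger_gap: 0.466
```

```bash
python3 - <<'E'
from plan import *
from station import viewer
go(.4332,.3295,.091,107.7)
s=viewer.snapshot("scene"); crop(s,"pics/s3.png",320,430,190,310,5)
E
```

```text
d tool mm [ 1.8 -1.4  0.6] rot [ 0.02 -0.01 -0.06] | tcp [434.3 330.5  92.8] jawdir -72.28 q [0.45 0.63 1.75 0.   0.77 1.71] t 18.45 F [ 0.1  0.2 -0.5] gap 0.466
```

View pics/s3.png

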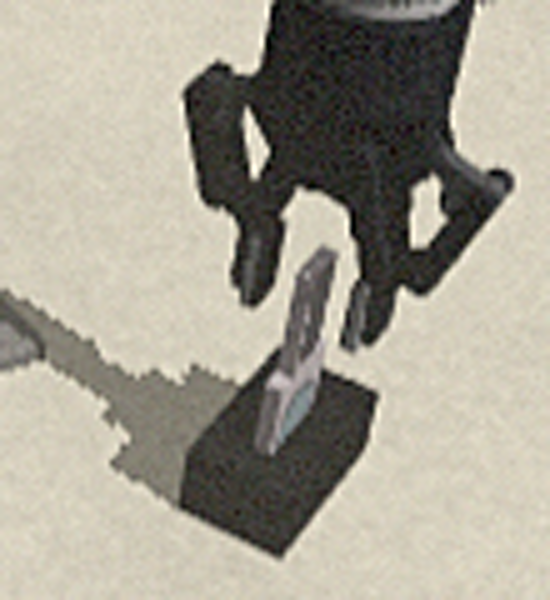

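The open fingers straddle the stem, which is at (320,290) in the crop. I close with a small correction.

{"fn": "move_arm", "kwargs": {
  "deltas": [25,1.5,-1.2,0.6,0,0,0,16,0,0,0,0,0,0,10,0,0,0,0,0,0,4,0,0,0,0,0,0,4,0,0,0,0,0,0,4,0,0,0,0,0,0,4,0,0,0,0,0,0,4,0,0,0,0,0,0],
  "force": 60
}}

```text
t: 19.3
tcp_pos: [0.4332, 0.3295, 0.0912]
tool_rot: [0.417, 0.571, -0.417, 0.571]
force: [-0.6, 0.5, 5.7]
finger_gap: 0.085
```

```bash
python3 - <<'E'
from plan import *
go(.4332,.3295,.091,107.7)
E
```

```text
d tool mm [ 0.2  0.  -0. ] rot [ 0.04 -0.01 -0.04] | tcp [433.2 329.5  91.2] jawdir -72.26 q [0.44 0.63 1.75 0.   0.76 1.71] t 19.3 F [-0.6  0.5  5.7] gap 0.085
```

{"fn": "move_arm", "kwargs": {
  "deltas": [4,-5,0,0,0,0,0,4,-10,0,0,0,0,0,4,-15,0,0,0,0,0,4,-20,0,0,0,0,0,4,-25,0,0,0,0,0,4,-25,0,0,0,0,0,4,-25,0,0,0,0,0,4,-25,0,0,0,0,0,4,-10,0,0,0,0,0,4,0,0,0,0,0,0]
}}

```text
t: 20.3
tcp_pos: [0.4336, 0.3296, 0.2523]
tool_rot: [0.418, 0.571, -0.416, 0.572]
force: [-1.0, 1.3, -2.2]
finger_gap: 0.088
```

```bash
python3 - <<'E'
from plan import *
from station import viewer
s=viewer.snapshot("scene"); np.savez("s4.npz",**s);crop(s,"pics/s4.png",300,450,140,290,4)
go(.5697,.1634,.245,83.1)
# slot measure from pre-motion top
s=dict(np.load("t3.npz")); W=cloud(s)
crop(s,"pics/slot.png",185,235,155,210,11)
E
```

```text
d tool mm [  5.9  80.  199.6] rot [ 2.464e+01 -0.000e+00 -2.000e-02] | tcp [432.7 329.2 250.9] jawdir -72.26 q [ 0.44  0.39  1.61 -0.    1.13  1.71] t 20.35 F [-0.5  0.6 -1.9] gap 0.083
```

View pics/s4.png

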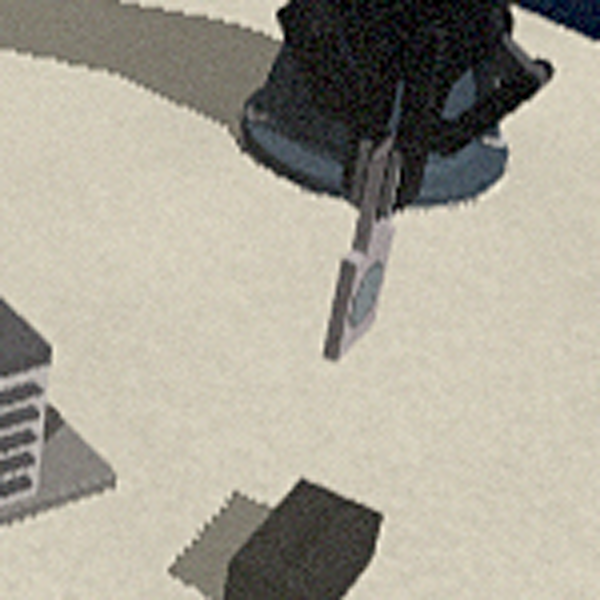

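View pics/slot.png

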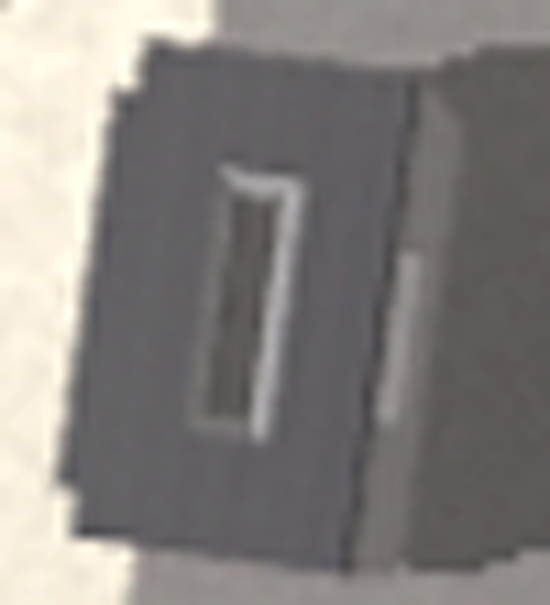

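The paddle hangs straight in the gripper, its glass at (367,293) in the crop. The slot mouth's chamfer corners in the enlarged crop are (222,168), (304,180), (270,440), (190,430).

```bash
python3 - <<'E'
from h import *
s=dict(np.load("t3.npz")); W=cloud(s)
pt=lambda x,y,z: onplane(s,(x+.5)/11-.5+185,(y+.5)/11-.5+155,z)[:2]
for P,z in(([(222,168),(304,180),(270,440),(190,430)],.12),([(232,190),(280,195),(250,420),(205,418)],.116)):
    c=np.array([pt(*p,z) for p in P]); print(c.round(4).tolist(),c.mean(0).round(4), np.degrees(np.arctan2(*((c[0]+c[1]-c[2]-c[3])[[1,0]]))).round(2))
for f in("top0","t3"):
    W=cloud(dict(np.load(f+".npz"))); m=(W[...,2]>.113)&(W[...,2]<.128)&(abs(W[...,0]-.57)<.1)&(abs(W[...,1]-.163)<.07)
    P=W[m]; print(cv2.minAreaRect((P[:,:2]*1000).astype(np.float32)),m.sum(),P.mean(0))
    # slot hole in depth: lower points inside
    m=(W[...,2]<.11)&(abs(W[...,0]-.57)<.03)&(abs(W[...,1]-.163)<.013); print("hole",m.sum(),W[m].mean(0))
E
```

```text
[[0.599, 0.1686], [0.5967, 0.1507], [0.5401, 0.1568], [0.542, 0.1742]] [0.5694 0.1625] -5.87
[[0.5946, 0.1669], [0.5937, 0.1564], [0.5445, 0.1618], [0.5448, 0.1716]] [0.5694 0.1642] -5.83
((569.7796630859375, 163.61373901367188), (60.73055648803711, 109.8422622680664), 83.03829193115234) 1096 [0.56951815 0.16337626 0.12039823]
hole 11 [0.58050979 0.17404108 0.02166509]
((569.7977905273438, 163.81008911132812), (60.64299392700195, 109.89020538330078), 83.10274505615234) 1092 [0.56943983 0.1635694  0.12036045]
hole 13 [0.58137185 0.17361214 0.02808106]
```

{"fn": "move_arm", "kwargs": {
  "deltas": [4,0,0,0,6,0,0,4,0,0,0,7,0,0,4,0,0,0,7,0,0,4,0,0,0,4.3,0,0,4,0,0,0,0,0,0]
}}

```text
t: 20.85
tcp_pos: [0.4319, 0.3287, 0.2488]
tool_rot: [-0.526, -0.471, 0.529, -0.47]
force: [-0.2, 0.2, -2.6]
finger_gap: 0.082
```

```bash
python3 - <<'E'
from plan import *
go(.5696,.1635,.25,83.4)
E
```

```text
d tool mm [ -1.4 155.7 148.4] rot [0.04 0.13 0.2 ] | tcp [431.9 328.7 248.8] jawdir -96.56 q [0.44 0.4  1.62 0.   1.13 2.13] t 20.85 F [-0.2  0.2 -2.6] gap 0.082
```

{"fn": "move_arm", "kwargs": {
  "deltas": [4,0,7,7,0,0,0,4,0,15,14,0,0,0,4,0,22,21,0,0,0,4,0,25,24,0,0,0,4,0,25,24,0,0,0,4,0,25,24,0,0,0,4,0,20,19,0,0,0,4,0,11,10,0,0,0,4,0,5,5,0,0,0,4,0,0,0,0,0,0]
}}

```text
t: 21.85
tcp_pos: [0.57, 0.1641, 0.2504]
tool_rot: [-0.528, -0.471, 0.528, -0.47]
force: [-0.9, 0.1, -1.7]
finger_gap: 0.081
```

{"fn": "move_arm", "kwargs": {
  "deltas": [4,15,0,0,0,0,0,4,10,0,0,0,0,0,4,0,0,0,0,0,0,4,0,0,0,0,0,0]
}}

```text
t: 22.25
tcp_pos: [0.5694, 0.1653, 0.2257]
tool_rot: [-0.527, -0.471, 0.528, -0.471]
force: [0.0, -0.1, -2.0]
finger_gap: 0.081
```

```bash
python3 - <<'E'
from plan import *
from station import viewer
go(.5696,.1635,.2,83.4)
s=viewer.snapshot("top"); np.savez("t5.npz",**s); crop(s,"pics/t5.png",170,270,140,220,8)
q=viewer.snapshot("scene"); np.savez("s5.npz",**q); crop(q,"pics/s5.png",230,340,150,290,4.2)
E
```

```text
d tool mm [25.7  0.4  1.8] rot [0.11 0.   0.05] | tcp [569.4 165.3 225.7] jawdir -96.49 q [0.09 0.49 1.52 0.   1.13 1.78] t 22.25 F [ 0.  -0.1 -2. ] gap 0.081
```

View pics/t5.png

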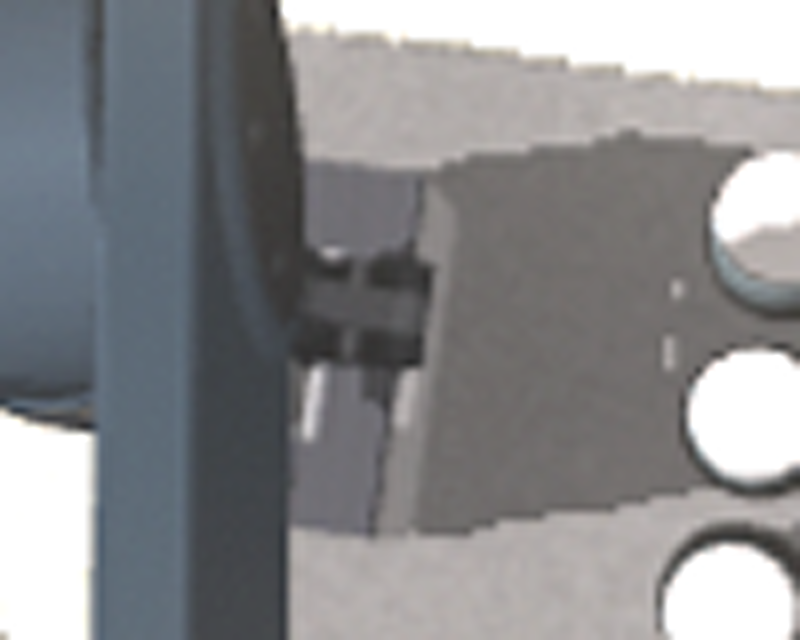

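View pics/s5.png

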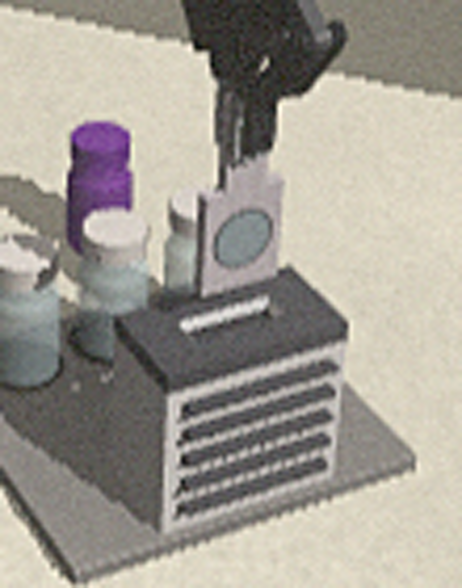

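The scene view shows the paddle just behind and above the slot: its lower edge runs around (200–265, 297), the slot around (180–270, 315). I compare both in the scene camera's own depth, so the calibration error cancels.

```bash
python3 - <<'E'
from plan import *
q=dict(np.load("s5.npz")); W=cloud(q)
t=dict(np.load("top0.npz"))
C=np.array([.5696,.1635]); a=np.radians(-6.6); ex=np.array([np.cos(a),np.sin(a)]); ey=np.array([-ex[1],ex[0]])
for f in ("scene0","s5"):
    W=cloud(dict(np.load(f+".npz"))); L=np.stack([(W[...,:2]-C)@ex,(W[...,:2]-C)@ey,W[...,2]],-1)*1000
    m=(abs(L[...,2]-120)<4)&(abs(L[...,0])<75)&(abs(L[...,1])<45); P=L[m].astype(np.float32)
    r=cv2.minAreaRect(P[:,:2]); print(f,"house",r,m.sum(),P[:,2].mean())
    if f=="s5":
        m=(L[...,2]>146)&(L[...,2]<200)&(abs(L[...,0])<26)&(abs(L[...,1])<15); P=L[m]
        c=P.mean(0); U,S,V=np.linalg.svd(P-c,full_matrices=False); n=V[2]; print("face n",len(P),c.round(1),n.round(3),"rms",S[2]/len(P)**.5)
        # extents
        print("x range rows",[ (z,round(np.nanmin(P[abs(P[:,2]-z)<3,0]),1),round(np.nanmax(P[abs(P[:,2]-z)<3,0]),1),round(np.median(P[abs(P[:,2]-z)<3,1]),1)) for z in(150,160,170,180,190,198)])
E
```

```text
Traceback (most recent call last):
cv2.error: OpenCV(4.12.0) /io/opencv/modules/imgproc/src/convhull.cpp:143: error: (-215:Assertion failed) total >= 0 && (depth == CV_32F || depth == CV_32S) in function 'convexHull'
```

```bash
cat > rel.py <<'E'
from plan import *
C=np.array([.5696,.1635]); a=np.radians(-6.6); ex=np.array([np.cos(a),np.sin(a)]); ey=np.array([-ex[1],ex[0]])
def rel(f,zlo=146,zhi=200,zs=(150,160,170,180,190,198)):
    W=cloud(dict(np.load(f+".npz"))); L=np.stack([(W[...,:2]-C)@ex,(W[...,:2]-C)@ey,W[...,2]],-1)*1000
    m=(abs(L[...,2]-120)<4)&(abs(L[...,0])<75)&(abs(L[...,1])<45); P=L[m]
    r=cv2.minAreaRect(np.ascontiguousarray(P[:,:2],dtype=np.float32)); print(f,"house",r,m.sum(),P[:,2].mean())
    m=(L[...,2]>zlo)&(L[...,2]<zhi)&(abs(L[...,0])<30)&(abs(L[...,1])<15); P=L[m]
    if len(P)>20:
        F=P[P[:,1]>np.median(P[:,1])-3]; c=F.mean(0); n=np.linalg.svd(F-c,full_matrices=False)[2][2]; print("face",len(F),c.round(1),n.round(3))
        for z in zs:
            Q=P[abs(P[:,2]-z)<3]
            if len(Q): print(z,"x",Q[:,0].min().round(1),Q[:,0].max().round(1),"ymed",np.median(Q[:,1]).round(1))
E
python3 -c "
from rel import *
rel('scene0');rel('s5')"
```

```text
scene0 house ((-0.4323463439941406, 0.12540054321289062), (64.87184143066406, 111.39116668701172), 89.78775024414062) 753 118.83504830788102
s5 house ((0.21222686767578125, 1.0866317749023438), (63.20549774169922, 111.31072235107422), 88.71649169921875) 726 118.90187192235712
face 383 [  0.6   5.6 173.6] [ 0.005  1.    -0.001]
150 x -23.5 23.3 ymed 5.0
160 x -21.0 22.8 ymed 5.5
170 x -23.1 23.1 ymed 5.9
180 x -22.6 23.5 ymed 5.7
190 x -22.0 23.5 ymed 5.1
198 x -24.4 22.5 ymed 5.3
```

Both cameras agree that the paddle is upright and aligned but about 1.7 mm too far toward +y. I correct that and lower it to just above the mouth.

{"fn": "move_arm", "kwargs": {
  "deltas": [4,6,0.3,1.7,0,0,0,4,6,0,0,0,0,0,4,4,0,0,0,0,0,4,2,0,0,0,0,0,4,0,0,0,0,0,0,4,0,0,0,0,0,0]
}}

```text
t: 22.95
tcp_pos: [0.5702, 0.1628, 0.2078]
tool_rot: [0.528, 0.471, -0.528, 0.471]
force: [0.8, 0.1, -1.4]
finger_gap: 0.085
```

```bash
python3 - <<'E'
from rel import *
from station import viewer
go(.5696,.1635,.133,83.4)
q=viewer.snapshot("scene"); np.savez("s6.npz",**q); crop(q,"pics/s6.png",260,330,180,260,7)
rel("s6",130,180,(135,145,155,165,175))
E
```

```text
d tool mm [74.8 -0.7 -0.6] rot [ 0.04 -0.   -0.  ] | tcp [570.2 162.8 207.8] jawdir -96.56 q [0.09 0.51 1.54 0.   1.09 1.78] t 22.95 F [ 0.8  0.1 -1.4] gap 0.085
s6 house ((-0.6062393188476562, 0.6101722717285156), (65.14922332763672, 111.41370391845703), 88.26820373535156) 603 118.8239958913654
face 333 [  0.8   3.5 155.7] [-0.011  1.     0.003]
135 x -23.4 24.0 ymed 3.5
145 x -22.3 23.1 ymed 3.5
155 x -21.7 23.0 ymed 3.5
165 x -23.0 23.1 ymed 3.1
175 x -22.7 23.7 ymed 3.3
```

View pics/s6.png

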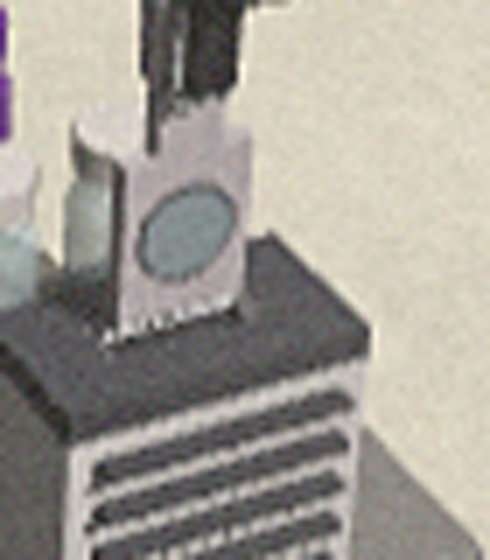

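The paddle is over the slot, its lower edge around (120–240, 325). I enter slowly with a 0.5 mm correction.

{"fn": "move_arm", "kwargs": {
  "deltas": [4,2,-0.5,-0.5,0,0,0,4,2,0,0,0,0,0,4,2,0,0,0,0,0,4,2,0,0,0,0,0,4,2,0,0,0,0,0,4,2,0,0,0,0,0,4,0,0,0,0,0,0]
}}

```text
t: 23.7
tcp_pos: [0.5694, 0.1634, 0.1954]
tool_rot: [-0.528, -0.471, 0.528, -0.47]
force: [0.9, 0.3, -1.8]
finger_gap: 0.085
```

{"fn": "move_arm", "kwargs": {
  "deltas": [4,2,0,0,0,0,0,4,2,0,0,0,0,0,4,2,0,0,0,0,0,4,0,0,0,0,0,0]
}}

```text
t: 24.1
tcp_pos: [0.5694, 0.1634, 0.1894]
tool_rot: [-0.528, -0.471, 0.528, -0.47]
force: [-0.3, -0.2, 0.3]
finger_gap: 0.089
```

{"fn": "move_arm", "kwargs": {
  "deltas": [4,2,0,0,0,0,0,4,2,0,0,0,0,0,4,2,0,0,0,0,0,4,0,0,0,0,0,0]
}}

```text
t: 24.5
tcp_pos: [0.5694, 0.1634, 0.1834]
tool_rot: [-0.528, -0.471, 0.528, -0.47]
force: [0.3, -0.8, -1.7]
finger_gap: 0.084
```

{"fn": "move_arm", "kwargs": {
  "deltas": [4,3,0,0,0,0,0,4,3,0,0,0,0,0,4,3,0,0,0,0,0,4,3,0,0,0,0,0,4,3,0,0,0,0,0,4,0,0,0,0,0,0]
}}

```text
t: 25.1
tcp_pos: [0.5693, 0.1633, 0.1682]
tool_rot: [-0.527, -0.471, 0.528, -0.47]
force: [0.2, 0.0, -1.4]
finger_gap: 0.084
```

{"fn": "move_arm", "kwargs": {
  "deltas": [4,3,0,0,0,0,0,4,3,0,0,0,0,0,4,3,0,0,0,0,0,4,3,0,0,0,0,0,4,3,0,0,0,0,0,4,0,0,0,0,0,0]
}}

```text
t: 25.7
tcp_pos: [0.5693, 0.1634, 0.1533]
tool_rot: [-0.527, -0.471, 0.528, -0.47]
force: [-0.9, -0.5, -1.2]
finger_gap: 0.084
```

```bash
python3 - <<'E'
from plan import *
go(.5696,.1635,.133,83.4)
print(manip.sense()["ft_torque"])
E
```

```text
d tool mm [20.3  0.3 -0.2] rot [0.04 0.01 0.06] | tcp [569.3 163.4 153.3] jawdir -96.56 q [0.09 0.58 1.59 0.   0.97 1.78] t 25.7 F [-0.9 -0.5 -1.2] gap 0.084
[0.03125989 0.00300221 0.00944109]
```

{"fn": "move_arm", "kwargs": {
  "deltas": [4,4,0,0,0,0,0,4,4,0,0,0,0,0,4,4,0,0,0,0,0,4,3,0,0,0,0,0,4,3,0,0,0,0,0,4,2.2,0,0,0,0,0,4,0,0,0,0,0,0,4,0,0,0,0,0,0,4,0,0,0,0,0,0]
}}

```text
t: 26.6
tcp_pos: [0.5698, 0.1634, 0.1338]
tool_rot: [0.528, 0.47, -0.528, 0.471]
force: [-0.2, 1.5, -1.7]
finger_gap: 0.082
```

```bash
python3 - <<'E'
from rel import *
from station import viewer
go(.5696,.1635,.133,83.4)
print(manip.sense()["ft_torque"])
q=viewer.snapshot("scene"); np.savez("s7.npz",**q); crop(q,"pics/s7.png",230,340,160,290,4.5)
rel("s7",124,165,(126,130,135,140,150,160))
E
```

```text
d tool mm [ 0.8 -0.2 -0. ] rot [ 0.04 -0.01 -0.02] | tcp [569.8 163.4 133.8] jawdir -96.56 q [0.09 0.61 1.6  0.   0.93 1.78] t 26.6 F [-0.2  1.5 -1.7] gap 0.082
[ 0.01606365 -0.0503713   0.0073788 ]
s7 house ((-0.06265640258789062, 0.11950302124023438), (64.30854034423828, 111.72863006591797), 89.78961944580078) 680 118.90782705622304
face 88 [  6.2   8.1 145. ] [ 0.31   0.933 -0.183]
126 x -12.6 11.8 ymed 3.3
130 x 1.0 11.7 ymed 3.6
135 x -8.3 12.0 ymed 4.5
140 x -7.6 11.7 ymed 3.9
150 x -1.1 12.5 ymed 4.4
160 x -8.6 12.5 ymed 7.5
```

View pics/s7.png

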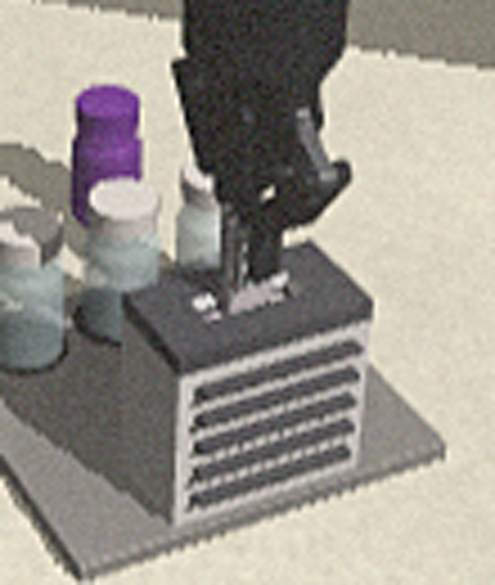

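Depth looks right. The force reading has some noise, so I check for contact with idle rows and small sideways probes of the 2 mm play.

{"fn": "move_arm", "kwargs": {
  "deltas": [4,0.7,0,0,0,0,0,4,0,0,0,0,0,0,4,0,0,0,0,0,0]
}}

```text
t: 26.95
tcp_pos: [0.5696, 0.1634, 0.1329]
tool_rot: [-0.528, -0.471, 0.528, -0.471]
force: [0.5, 0.2, -1.9]
finger_gap: 0.084
```

{"fn": "move_arm", "kwargs": {
  "deltas": [4,0,0,0.6,0,0,0,4,0,0,0,0,0,0,4,0,0,0,0,0,0]
}}

```text
t: 27.25
tcp_pos: [0.5696, 0.1628, 0.1329]
tool_rot: [0.528, 0.471, -0.528, 0.471]
force: [0.1, 0.5, -1.0]
finger_gap: 0.087
```

{"fn": "move_arm", "kwargs": {
  "deltas": [4,0,0,0.5,0,0,0,4,0,0,0,0,0,0,4,0,0,0,0,0,0]
}}

```text
t: 27.55
tcp_pos: [0.5695, 0.1624, 0.1329]
tool_rot: [0.528, 0.471, -0.528, 0.47]
force: [-0.2, 1.1, -1.2]
finger_gap: 0.085
```

{"fn": "move_arm", "kwargs": {
  "deltas": [4,0,0,0.5,0,0,0,4,0,0,0,0,0,0,4,0,0,0,0,0,0]
}}

```text
t: 27.85
tcp_pos: [0.5695, 0.1623, 0.1329]
tool_rot: [0.528, 0.471, -0.528, 0.47]
force: [0.6, 2.5, -2.4]
finger_gap: 0.083
```

{"fn": "move_arm", "kwargs": {
  "deltas": [4,0,0,-1.6,0,0,0,4,0,0,-0.5,0,0,0,4,0,0,0,0,0,0,4,0,0,0,0,0,0]
}}

```text
t: 28.25
tcp_pos: [0.5697, 0.1636, 0.1329]
tool_rot: [-0.528, -0.471, 0.528, -0.471]
force: [-0.0, 0.5, -0.8]
finger_gap: 0.089
```

{"fn": "move_arm", "kwargs": {
  "deltas": [4,0,0,-0.5,0,0,0,4,0,0,0,0,0,0,4,0,0,0,0,0,0]
}}

```text
t: 28.55
tcp_pos: [0.5697, 0.1642, 0.1329]
tool_rot: [-0.528, -0.471, 0.528, -0.471]
force: [-0.4, -0.1, -1.7]
finger_gap: 0.082
```

{"fn": "move_arm", "kwargs": {
  "deltas": [4,0,0,-0.5,0,0,0,4,0,0,0,0,0,0,4,0,0,0,0,0,0]
}}

```text
t: 28.85
tcp_pos: [0.5697, 0.1644, 0.1329]
tool_rot: [-0.527, -0.47, 0.528, -0.471]
force: [-1.4, -3.0, -2.4]
finger_gap: 0.089
```

{"fn": "move_arm", "kwargs": {
  "deltas": [4,0,0,-0.5,0,0,0,4,0,0,0,0,0,0,4,0,0,0,0,0,0]
}}

```text
t: 29.15
tcp_pos: [0.5698, 0.1645, 0.1329]
tool_rot: [-0.527, -0.47, 0.528, -0.471]
force: [-0.7, -5.4, -1.2]
finger_gap: 0.083
```

Walls are felt at y ≈ 162.5 and 164.3 mm, so the centre is 163.4. I go back there and probe the x play.

{"fn": "move_arm", "kwargs": {
  "deltas": [4,0,0,2,0,0,0,4,0,1,0,0,0,0,4,0,0,0,0,0,0,4,0,0,0,0,0,0]
}}

```text
t: 29.55
tcp_pos: [0.5708, 0.1638, 0.1329]
tool_rot: [0.528, 0.471, -0.528, 0.471]
force: [1.3, 0.1, -1.1]
finger_gap: 0.083
```

{"fn": "move_arm", "kwargs": {
  "deltas": [4,0,0.6,0,0,0,0,4,0,0,0,0,0,0,4,0,0,0,0,0,0]
}}

```text
t: 29.85
tcp_pos: [0.5711, 0.1634, 0.1329]
tool_rot: [-0.528, -0.471, 0.528, -0.47]
force: [-1.0, 0.5, -1.6]
finger_gap: 0.086
```

{"fn": "move_arm", "kwargs": {
  "deltas": [4,0,0.6,0,0,0,0,4,0,0,0,0,0,0,4,0,0,0,0,0,0]
}}

```text
t: 30.15
tcp_pos: [0.5712, 0.1633, 0.1328]
tool_rot: [-0.527, -0.471, 0.528, -0.47]
force: [-1.7, 1.8, -0.5]
finger_gap: 0.086
```

{"fn": "move_arm", "kwargs": {
  "deltas": [4,0,-3,0,0,0,0,4,0,0,0,0,0,0,4,0,0,0,0,0,0]
}}

```text
t: 30.45
tcp_pos: [0.5693, 0.1634, 0.133]
tool_rot: [0.528, 0.47, -0.528, 0.471]
force: [-0.4, 0.2, -1.5]
finger_gap: 0.082
```

{"fn": "move_arm", "kwargs": {
  "deltas": [4,0,-0.6,0,0,0,0,4,0,0,0,0,0,0,4,0,0,0,0,0,0]
}}

```text
t: 30.75
tcp_pos: [0.5684, 0.1635, 0.1329]
tool_rot: [0.528, 0.47, -0.528, 0.471]
force: [0.6, 0.8, -1.9]
finger_gap: 0.083
```

{"fn": "move_arm", "kwargs": {
  "deltas": [4,0,-0.6,0,0,0,0,4,0,0,0,0,0,0,4,0,0,0,0,0,0]
}}

```text
t: 31.05
tcp_pos: [0.568, 0.1636, 0.133]
tool_rot: [0.528, 0.47, -0.528, 0.471]
force: [0.8, 0.2, -1.5]
finger_gap: 0.087
```

{"fn": "move_arm", "kwargs": {
  "deltas": [4,0,1.8,0,0,0,0,4,0,0,0,0,0,0,4,0,0,0,0,0,0,4,0,0,0,0,0,0,4,0,0,0,0,0,0]
}}

```text
t: 31.55
tcp_pos: [0.5694, 0.1634, 0.1329]
tool_rot: [-0.528, -0.471, 0.528, -0.471]
force: [-0.9, -0.1, -1.6]
finger_gap: 0.083
```

```bash
python3 - <<'E'
from rel import *
from station import viewer
F=[];T=[]
for i in range(8):
    s=viewer.snapshot("scene" if i<7 else "top"); m=manip.sense(); F.append(m["force"]);T.append(m["ft_torque"])
    if i==6: np.savez("s8.npz",**s); crop(s,"pics/s8.png",150,400,130,310,3.2)
print(np.mean(F,0).round(2),np.std(F,0).round(2),np.mean(T,0).round(3))
go(.5696,.1634,.133,83.4)
np.savez("t8.npz",**s); crop(s,"pics/t8.png",100,440,100,270,2.3)
E
```

```text
[-0.42 -0.17 -1.6 ] [0.66 0.41 0.47] [0.002 0.015 0.004]
d tool mm [-0.1  0.1 -0. ] rot [ 0.04 -0.    0.  ] | tcp [569.4 163.4 132.9] jawdir -96.56 q [0.09 0.61 1.6  0.   0.93 1.78] t 31.95 F [-1.4 -0.4 -1.4] gap 0.081
```

View pics/s8.png

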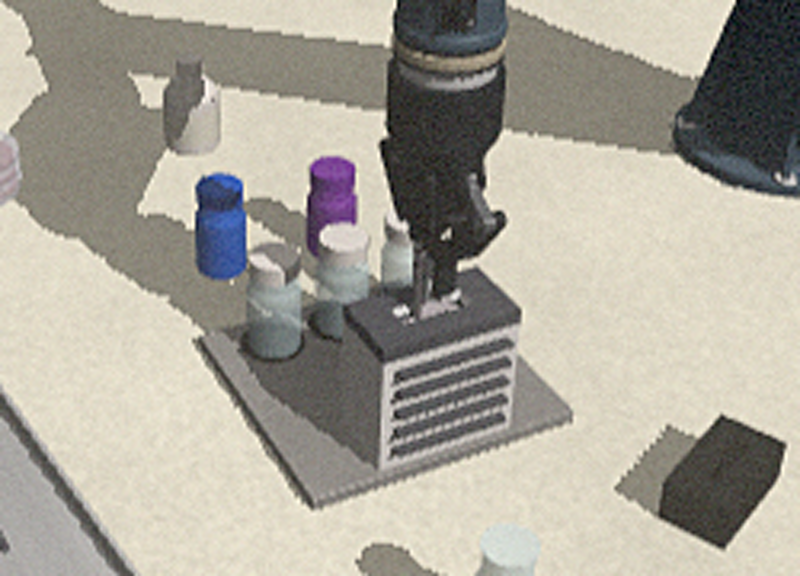

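View pics/t8.png

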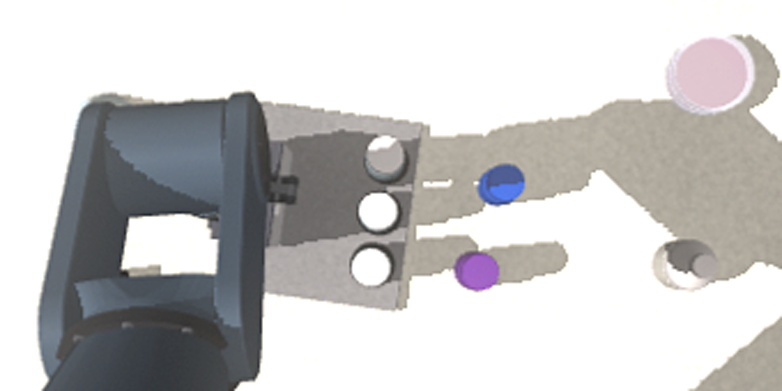

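The three jars are in a row, the bystanders have not moved, and the mean side force is under 0.5 N with only the paddle's weight on the wrist. I hand the job in.

```bash
python3 -c "
from station import job
print(job.sign_off())"
```

```text
the job is handed in; nothing more can be done
None
```

The job is handed in at about 32 s of the 72 s limit. Both jars are on their spots, and the arm is still holding the paddle in the slot with no wall contact felt.

**Jars:** I put jar_b on spot0 and jar_a on spot2. The top view after the last placing shows the three caps in a straight row, 60.2 and 59.7 mm apart. Their positions are (492, 33), (552, 27) and (611, 20) mm. All three caps read about 2 mm toward the housing from the spot centres in the same camera. jar_mid, which I never touched, shows the same shift, so it is probably calibration. I spaced the two placed jars from jar_mid rather than from the spots.

**Paddle:** I gripped the stem 100 mm above the lower edge, lifted it straight out of the stand and lowered it through the slot.
- **Centring:** I felt for both slot walls across the thickness (y 162.5 and 164.3 mm) and one wall along the width (x 571.1 mm). The other width wall gave no clear contact by 568.0 mm. The paddle finished at x 569.4, y 163.4 mm, about mid-slot.
- **Hanging free:** the mean side force is under 0.5 N, within noise. The vertical force is -1.6 N, roughly the paddle's weight.
- **Glass height:** it works out at about 82 mm, the window's height. That comes from the grip geometry, because the glass inside the housing can't be seen.

The bottle, the dishes and the blue and purple look-alikes were not touched and show in the last pictures. The flask was not touched either, but only its top is in the last crop.

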